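# Layer the billet and show its mark in the inspection mirror

## Task

On the blue inspection jig, lay the brass disc in the middle of the round steel plate, then the copper disc squarely on top of it with the end of its white stripe on the rim facing the mirror. Then take the orange grip of the sprung mirror and turn it until the jig's small black camera, looking into the mirror, sees the white mark in the middle of the glass, and finish still holding the grip there so that it cannot spring back. Do not bump the camera out of place, and leave the jar, the tin and the hammer where they are.

Things in the scene. Friction and masses are not known exactly. Their poses are not given: they have to be found in the camera images.
- jig: Fixed blue steel inspection jig, 8 mm high base. Origin on the bench under the vertical turning axis of the mirror, z up. The round plate lies 150 mm from the axis along the jig's -x (towards the robot, more or less). Its position and yaw (within 0.3 rad) vary.
- plate_centre (a point): Centre of the upper face of the round steel plate (90 mm across, flat, no rim), 16 mm above the bench; axes as jig, so its +x points to the mirror's axis.
- mirror_axis (a point): Point on the mirror's vertical axis at mid-height of the glass, 55 mm above the bench; axes as jig. The glass surface contains this axis.
- mirror (a joint): Turn of the mirror about its vertical axis, rad, 0 (parked on its stop, where a spring holds it) to 1.5; grows anticlockwise seen from above. The spring is light (0.02 N m when parked, 0.06 N m at 1 rad) and turns the mirror back to 0 when let go. The glass faces the azimuth (anticlockwise from above, jig frame) pi - 0.175 + value: parked it looks nearly at the plate (jig -x), turned on it looks between plate and camera.
- mirror_grip (a point): Centre of the mirror's orange grip, 118 mm above the bench, on the turning axis: an upright flat bar 12 mm thick, 46 mm long and 28 mm high above the mirror (pale blue-white glass in a yellow frame with a plain yellow back, 70 mm wide, framed glass from 19 to 95 mm above the bench). Axes turn with the mirror: x is the 12 mm thickness (pinch along it), y the 46 mm length, -x the way the glass faces.
- camera (a joint): Place of the camera's arm round the mirror's axis, rad, 0 to 0.87 at the start, stiff: leave it. Seen from the mirror's axis the lens lies at azimuth pi + 1.047 + value (anticlockwise from above, jig frame), that is 1.047 + value round from the direction of the plate. The camera sees the mark in the middle of the glass when the glass faces midway between the lens and the white mark; with the mark facing the mirror squarely this is mirror = 0.698 + half of this value.
- lens (a point): Front of the lens of the small black camera (55 x 38 x 36 mm, top at 86 mm, green patch on top, on a post at the end of an aluminium arm 205 mm long), 170 mm from the mirror's axis, 66 mm above the bench, looking at the mirror.
- brass_disc: Loose plain yellow brass disc, 60 mm in diameter, 16 mm thick, about 0.36 kg, lying flat; origin at the centre of its underside, z up.
- copper_disc: Loose reddish copper disc, 60 mm in diameter, 16 mm thick, about 0.38 kg, lying flat, with a white painted stripe 8 mm wide from the centre of its top along its +x to the rim and down the rim; origin at the centre of its underside, z up.
- mark (a point): The white mark: the stripe's end on the copper disc's rim, 30 mm from its centre along its +x, at mid thickness (8 mm above its underside).
- flux_jar: Bystander: jar 66 mm across, 80 mm high, origin under its centre. Leave alone.
- tin: Bystander: open dark tin cup 72 mm across, 75 mm high, origin under its centre. Leave alone.
- hammer: Bystander: hammer lying on the bench. Leave alone.

How it is judged:
By the outcome, as a careful person would: the job done as asked, in the order asked, and still so for the second after the job is handed in, while the arm keeps its last pose, push and grip.
It also fails if it takes over 58 s, if anything falls off the work surface, if the arm or the gripper's body presses on something with over 40 N, if the wrist force passes 120 N, or if a joint passes its speed limit or range.

## Robot

A 7-joint arm with a two-finger parallel gripper is mounted at the origin on the work surface. World frame = base frame: x ahead of the robot, y to its left, z up, the work surface at z = 0. Lengths are in m, angles in rad, forces in N, time in s.
With the tool pointing down it reaches from about 0.4 to 0.85 m from the base axis. Payload 10.4 kg.
Tool frame: the origin (TCP) lies midway between the tips of the shut fingers; the grasp point (between the pads) lies 19 mm behind it (manip.pinch_z is the distance from the TCP to the grasp point, in m); y points along the fingers, x is the direction in which the jaws open and shut, and the axes are right-handed (so a half turn about y gives the same grasp; the last joint's range is limited). The gripper opens to 85 mm and grips with 20 to 120 N. Pads are 22 mm wide; open, the fingers measure 114 mm over their backs; the gripper's body (76 mm by 85 mm) begins 54 mm behind the grasp point. The pads swing forward as they close: fully open they stand 13 mm farther back than shut.
Start: joints at [-1.199, 0.332, -0.065, 1.46, 0.022, 1.35, -0.088], TCP at [0.24, 0.577, 0.2] pointing down, gripper open.
Joint ranges: [-2.6, 2.6], [-0.5, 2.12], [-1.47, 1.34], [0.16, 2.42], [-1.27, 4.41], [0.06, 2.06], [-2.6, 2.6]. Speed limits (rad/s): [2.22, 2.22, 2.79, 2.79, 3.14, 3.14, 3.14].

## Interface

Orientations are given as a unit quaternion [x, y, z, w].
In Python, from workcell import manip gives the robot as it stands.
- The arm moves only by the shell command python3 -m pendant 'ROWS' [OPENING] [FORCE]. ROWS is a JSON object of lists of equal length, an entry for each row: "offset": the shift along the tool's x, y, z scaled (see below), a list of three; "turn": the turn, a rotation vector about the tool's x, y, z scaled (see below), a list of three. A call has 1 to 12 rows; each row is the pose to reach, as a shift and turn from the pose measured when the call began, along the tool's axes at that moment; what a row does not reach only later rows make up. The controller multiplies each number of a shift by 200 mm and each number of a turn by 45 degrees. A row lasts 1/8 s, in which the tool goes at most 62.5 mm and 10.7 degrees, less where a joint would pass 70% of its speed; a pose out of reach is approached as far as the arm can. A call with a number of a shift or a turn outside -1 to 1 is refused whole. A call with a gripper value outside its range is refused whole. OPENING is the opening in per cent of the stroke, from 0 (shut) to 100 (fully open), set as the call begins (- or left out, the last holds). The fingers move at their own pace and stop on an object; FORCE is the grip in N (left out, the last holds). Time passes only in rows, so rows that repeat a pose let the fingers close. It gives the time, the measured TCP pose, the force and the opening at its end, in the units of the state.
- manip.get_obs(): the state, without advancing time (a new reading comes with each control period).
- manip.camera(name): name is "scene" or "side" or "wrist"; returns (picture, depth): 480x640x3 uint8, red, green, blue; 480x640 float32, m along the optical axis (not along the pixel's ray), 0 where there is no reading.
- manip.camera_model(name): a dict with "intrinsics" (3x3 intrinsics, pixels), "R" (3x3) and "t" (3): a world point X has camera coordinates R X + t; the wrist camera has in their place "tool_from_camera" (4x4, takes a point from camera to tool coordinates, whose origin is the TCP and whose axes are the tool frame's). Camera axes: x right, y down, z forward; pixel columns grow to the right and rows downward; lengths in m; the calibration is good to about 2 mm. A picture is of the moment at which its call begins: read the wrist's pose just before it. camera_model takes no time and is no camera call.
- manip.hand_in(): hands the job in, once; it reports no verdict.
The state is a dict: "clock": time; "joint_pos": joint angles; "joint_velocities": joint speeds; "tau": joint torques, N m; "position": TCP position; "ee_rot": TCP orientation; "ft_force": force on the tool from outside, world axes, zero at the start; "torque": the same for the moment, N m; "grip_width": opening from 0.0 (shut) to 1.0 (fully open).
Only numpy, scipy, OpenCV 4.12 (cv2) and the standard library are available. Lean on these libraries where they do the work, as an engineer would, in place of code of your own. Each camera call takes 0.05 s, during which the arm holds its last target. There are 200 camera calls.

## Working session

There is one attempt and no reset: what is moved stays moved. The work goes in short steps, Python scripts to look and compute and a shell command to move; the robot and the scene stay as the last step left them, time stands still between calls to the robot, and variables do not carry over. Pictures are saved under pics/ and viewed, about 8 in all and at most 12, crops included, and the job is handed in when it is done.

```bash
mkdir -p pics; cat > h.py <<'E'
import numpy as np, cv2
from workcell import manip
from scipy.spatial.transform import Rotation as Rn
def shot(n,f):
    p,d=manip.camera(n); cv2.imwrite('pics/'+f+'.png',p[:,:,::-1]); np.save('pics/'+f+'.npy',d); return p,d
def cam(n,o=None):
    m=manip.camera_model(n); K=np.array(m['intrinsics'])
    if n=='wrist':
        T=np.eye(4);T[:3,:3]=Rn.from_quat(o['ee_rot']).as_matrix();T[:3,3]=o['position']
        T=T@np.array(m['tool_from_camera']); return K,T[:3,:3],T[:3,3]
    R=np.array(m['R']);t=np.array(m['t']).ravel(); return K,R.T,-R.T@t
def ray(c,uv,z):
    K,R,t=c; uv=np.atleast_2d(uv).astype(float)
    d=np.c_[uv,np.ones(len(uv))]@np.linalg.inv(K).T@R.T
    return t+d*((z-t[2])/d[:,2])[:,None]
def cloud(c,d):
    K,R,t=c; v,u=np.mgrid[:480,:640]
    x=np.stack([u,v,np.ones_like(u)],-1)@np.linalg.inv(K).T*d[...,None]
    return x@R.T+t
def proj(c,X):
    K,R,t=c; x=(np.atleast_2d(X)-t)@R@K.T; return x[:,:2]/x[:,2:]
E
python3 - <<'E'
from h import *
for n in('scene','side'): 
    shot(n,n+'0'); print(n,cam(n)[2],cam(n)[1][:,2])
o=manip.get_obs(); shot('wrist','wrist0'); print(o, manip.pinch_z, cam('wrist',o)[2])
a=[cv2.imread(f'pics/{n}0.png') for n in('scene','side')]
E
```

```text
scene [ 1.17663942 -0.36626536  0.87560421] [-0.57993981  0.28722508 -0.7623461 ]
side [ 0.01718957 -0.66000104  1.07922689] [ 0.43848442  0.47032078 -0.76585232]
{'clock': 0.1, 'joint_pos': array([-1.19859925,  0.33280232, -0.06470456,  1.46087648,  0.02159901,
        1.34992296, -0.08849839]), 'joint_velocities': array([-0.00135743, -0.00143594,  0.00185485, -0.00343046, -0.00010444,
        0.00054979, -0.00103488]), 'tau': array([ 8.27418644e-04, -6.26743627e+01,  4.89152921e-02, -3.92430925e+01,
        1.63947721e-02,  6.88581727e-03,  1.79624499e-05]), 'position': array([0.24023948, 0.57655695, 0.19939037]), 'ee_rot': array([ 0.58861917,  0.39186337, -0.39261239, -0.58806979]), 'ft_force': array([-0.60195268,  0.26932186, -0.2917682 ]), 'torque': array([-0.00487922,  0.01900655, -0.02455107]), 'grip_width': 1.003102326789717} 0.0187 [0.16626119 0.60679818 0.37259732]
```

View pics/scene0.png

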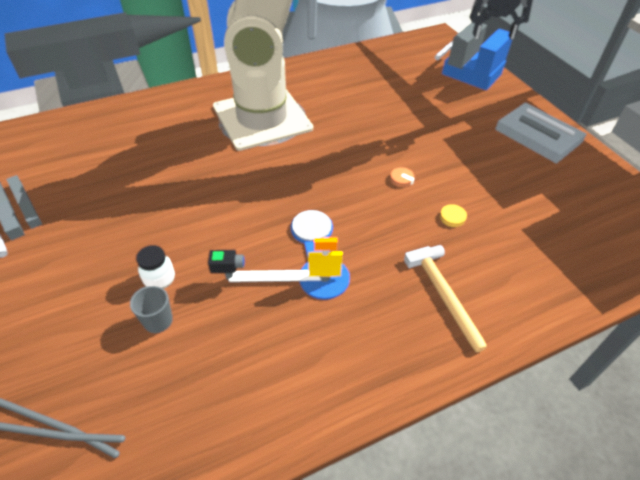

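View pics/side0.png

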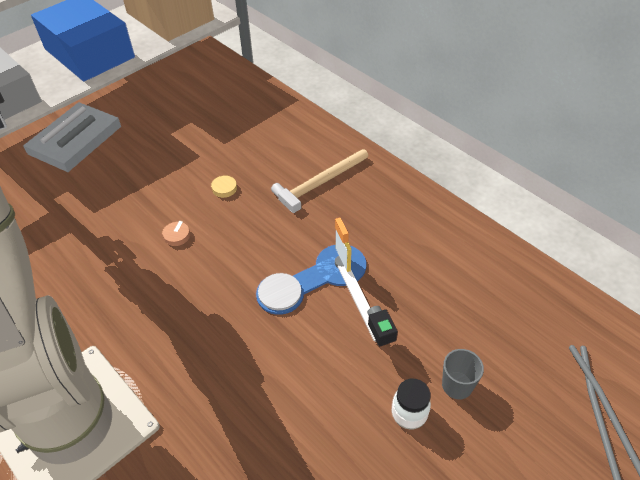

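Scene: plate (312,226), copper (402,177), brass (453,215), grip (325,243), green patch (218,256). Side: plate (280,292), copper (176,233), brass (224,186), grip (342,230), green patch (386,326).

```bash
cat > meas.py <<'E'
from h import *
B={'scene':dict(plate=(312,226),copper=(402,177),brass=(453,215),grip=(325,243),green=(218,256)),
   'side':dict(plate=(280,292),copper=(176,233),brass=(224,186),grip=(342,230),green=(386,326))}
def rng(hsv,k):
    H,S,V=[hsv[...,i].astype(int) for i in range(3)]
    return {'plate':(S<45)&(V>130),'copper':((H<15)|(H>170))&(S>90)&(V>170)|(S<60)&(V>170),'brass':(H>18)&(H<35)&(S>90)&(V>120),
     'grip':(H>8)&(H<19)&(S>200)&(V>180),'green':(H>45)&(H<85)&(S>120)}[k]
Z=dict(plate=.016,copper=.016,brass=.016,grip=.132,green=.086)
for n in B:
    im=cv2.imread(f'pics/{n}0.png'); hsv=cv2.cvtColor(im,cv2.COLOR_BGR2HSV); d=np.load(f'pics/{n}0.npy'); c=cam(n); P=cloud(c,d)
    for k,(u,v) in B[n].items():
        w=np.zeros((480,640),bool); w[v-32:v+33,u-32:u+33]=1
        m=rng(hsv,k)&w
        nl,L,st,ce=cv2.connectedComponentsWithStats(m.astype(np.uint8))
        j=1+np.argmin([np.hypot(*(ce[i]-(u,v)))-.05*st[i,4] for i in range(1,nl)])
        m=L==j; p=P[m]; zt=np.percentile(p[:,2],80)
        ys,xs=np.nonzero(m); 
        top=m&(abs(P[...,2]-Z[k])<.006)
        t=P[top]; r=ray(c,np.c_[np.nonzero(top)[::-1]],Z[k])
        print(n,k,'n',m.sum(),'px',ce[j].round(1),'z80',zt.round(4),'top n',len(t))
        if len(t):
            e=cv2.minEnclosingCircle((r[:,:2]*1000).astype(np.float32)); print('   rayctr',r.mean(0).round(4),'encl',np.round(e[0],1),round(e[1],1),'rect',cv2.minAreaRect((r[:,:2]*1000).astype(np.float32)))
    # stripe
    u,v=B[n]['copper']; w=np.zeros((480,640),bool); w[v-20:v+21,u-20:u+21]=1
    m=w&(hsv[...,1]<80)&(hsv[...,2]>150); r=ray(c,np.c_[np.nonzero(m)[::-1]],.016)
    print(n,'stripe',len(r),r.mean(0).round(4), cv2.fitLine((r[:,:2]*1000).astype(np.float32),2,0,.1,.1).ravel().round(3))
    # blue base
    m=(hsv[...,0]>100)&(hsv[...,0]<120)&(hsv[...,1]>150); t=P[m&(abs(P[...,2]-.008)<.006)]
    t=t[(t[:,0]>.3)]; print(n,'blue',len(t),t.mean(0).round(4),t.min(0).round(3),t.max(0).round(3))
E
python3 meas.py
python3 - <<'E'
import cv2,numpy as np
a=cv2.imread('pics/scene0.png')[170:310,190:350]; b=cv2.imread('pics/side0.png')[200:350,240:410]
cv2.imwrite('pics/crop0.png',np.hstack([cv2.resize(a,(400,350)),cv2.resize(b,(400,350))]))
E
```

```text
scene plate n 920 px [311.2 224.4] z80 0.0167 top n 862
   rayctr [ 0.4638 -0.0484  0.016 ] encl [464.2 -48.4] 46.9 rect ((462.71539306640625, -47.68966293334961), (89.44454193115234, 89.51626586914062), 1.3159600496292114)
scene copper n 3554 px [404.  179.8] z80 0.0011 top n 124
   rayctr [0.4121 0.2332 0.016 ] encl [404. 237.] 32.8 rect ((403.49383544921875, 235.49923706054688), (58.90841293334961, 61.37514114379883), 65.98785400390625)
scene brass n 468 px [453.  214.9] z80 0.0165 top n 375
   rayctr [0.5727 0.2793 0.016 ] encl [572.6 277.9] 32.8 rect ((571.8677368164062, 279.4781799316406), (60.90230178833008, 60.012054443359375), 65.82560729980469)
scene grip n 139 px [326.7 245.9] z80 0.1245 top n 22
   rayctr [ 0.6169 -0.0843  0.132 ] encl [616.6 -84. ] 19.8 rect ((617.7598876953125, -84.54988098144531), (39.56249237060547, 2.5814247131347656), 65.75086212158203)
scene green n 119 px [217.3 255.5] z80 0.0863 top n 119
   rayctr [ 0.5207 -0.2837  0.086 ] encl [ 520.3 -283.4] 15.3 rect ((520.7662353515625, -283.5378112792969), (24.667266845703125, 23.56723976135254), 65.7223587
[... 584 characters left out ...]
711, 56.06312942504883), 55.6015510559082)
side brass n 437 px [223.7 186. ] z80 0.0182 top n 375
   rayctr [0.57  0.278 0.016] encl [568.8 276.9] 34.0 rect ((569.5731201171875, 277.612060546875), (65.82261657714844, 56.97523880004883), 59.274322509765625)Traceback (most recent call last):
  File "meas.py", line 15, in <module>
    j=1+np.argmin([np.hypot(*(ce[i]-(u,v)))-.05*st[i,4] for i in range(1,nl)])
        ~~~~~~~~~^^^^^^^^^^^^^^^^^^^^^^^^^^^^^^^^^^^^^^^^^^^^^^^^^^^^^^^^^^^^^
    return _wrapfunc(a, 'argmin', axis=axis, out=out, **kwds)
    return _wrapit(obj, method, *args, **kwds)
    result = getattr(arr, method)(*args, **kwds)
ValueError: attempt to get argmin of an empty sequence
```

View pics/crop0.png

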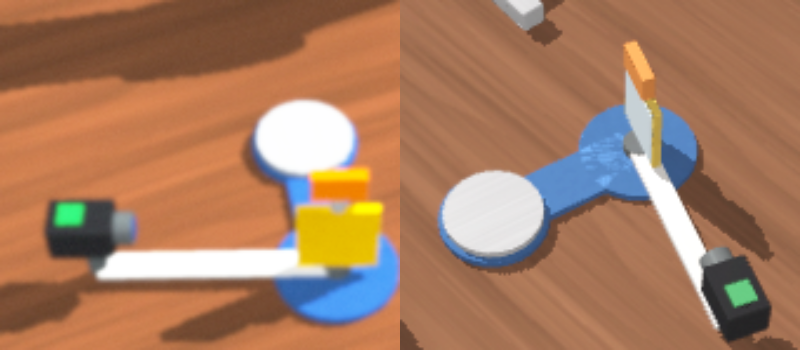

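Crop: the mirror is parked with the glass towards the plate; the camera arm lies well to the side. I'll compute the first hover and the tool geometry.

```bash
cat > go.py <<'E'
import sys; from h import *
# usage: go.py x y z [jaw_yaw_deg]  -> offset/turn numbers for pointing straight down
o=manip.get_obs(); R=Rn.from_quat(o['ee_rot']).as_matrix(); a=[float(s) for s in sys.argv[1:]]
off=R.T@(np.array(a[:3])-o['position'])/.2
yaw=np.degrees(np.arctan2(R[1,0],R[0,0])); t=a[3] if len(a)>3 else yaw
if len(a)<5: t=yaw+(t-yaw+90)%180-90
c,s=np.cos(np.radians(t)),np.sin(np.radians(t))
G=np.array([[c,0,s],[s,0,-c],[0,-1,0]]).T.T
G=np.column_stack([[c,s,0],[0,0,-1],np.cross([c,s,0],[0,0,-1])])
rv=Rn.from_matrix(R.T@G).as_rotvec()/np.radians(45)
print('pos',o['position'].round(4),'yaw',yaw.round(2),'tilt',R[2,:2].round(4),'F',o['ft_force'].round(1),'grip',round(o['grip_width'],3),'t',round(o['clock'],2),'j7',o['joint_pos'].round(2))
print('offset',off.round(4),'turn',rv.round(4),'to yaw',t)
E
python3 go.py 0.52 0.30 0.2; python3 - <<'E'
from h import *
m=manip.camera_model('wrist');print(np.round(m['intrinsics'],1),np.round(m['tool_from_camera'],3))
o=manip.get_obs();print(Rn.from_quat(o['ee_rot']).as_matrix().round(3))
E
sed -i 's/S>200)&(V>180)/S>120)\&(V>180)/' meas.py; python3 meas.py | grep -A1 -E 'grip|green|stripe|blue'
```

```text
pos [0.2402 0.5767 0.1995] yaw 67.38 tilt [-0.0011 -1.    ] F [ 0.9  0.3 -0.2] grip 1.0 t 0.15 j7 [-1.2   0.33 -0.06  1.46  0.02  1.35 -0.09]
offset [-7.3900e-01 -1.7000e-03 -1.8232e+00] turn [-0.     -0.     -0.0014] to yaw 67.38283532620659
[[333.3   0.  319.9]
 [  0.  333.3 239.8]
 [  0.    0.    1. ]] [[ 1.     0.001  0.001 -0.001]
 [-0.    -0.31   0.951 -0.173]
 [ 0.001 -0.951 -0.31   0.08 ]
 [ 0.     0.     0.     1.   ]]
[[ 0.385 -0.    -0.923]
 [ 0.923 -0.001  0.385]
 [-0.001 -1.     0.   ]]
scene grip n 1449 px [344.  237.7] z80 0.0016 top n 25
   rayctr [ 0.6154 -0.0866  0.132 ] encl [613.4 -84.8] 21.9 rect ((615.713623046875, -86.137939453125), (43.81051254272461, 5.378679275512695), 58.95229721069336)
scene green n 119 px [217.3 255.5] z80 0.0863 top n 119
   rayctr [ 0.5207 -0.2837  0.086 ] encl [ 520.3 -283.4] 15.3 rect ((520.7662353515625, -283.5378112792969), (24.667266845703125, 23.56723976135254), 65.72235870361328)
scene stripe 76 [0.4146 0.248  0.016 ] [9.47000e-01 3.21000e-01 4.14643e+02 2.47960e+02]
scene blue 777 [ 0.6217 -0.0862  0.0076] [ 0.476 -0.134  0.003]
[... 395 characters left out ...]
ncl [ 520.6 -285.2] 13.1 rect ((521.216552734375, -284.81683349609375), (19.846179962158203, 19.189443588256836), 66.4449234008789)
side stripe 52 [0.4144 0.2476 0.016 ] [  0.853   0.523 414.404 247.57 ]meas.py:29: RuntimeWarning: Mean of empty slice.
  t=t[(t[:,0]>.3)]; print(n,'blue',len(t),t.mean(0).round(4),t.min(0).round(3),t.max(0).round(3))
  ret = um.true_divide(
Traceback (most recent call last):
  File "meas.py", line 29, in <module>
    t=t[(t[:,0]>.3)]; print(n,'blue',len(t),t.mean(0).round(4),t.min(0).round(3),t.max(0).round(3))
                                                               ~~~~~^^^
ValueError: zero-size array to reduction operation minimum which has no identity
```

```bash
python3 -m pendant '{"offset":[[-0.1,0,-0.25],[-0.2,0,-0.5],[-0.3,0,-0.75],[-0.4,0,-1],[-0.4,0,-1]],"turn":[[0,0,0],[0,0,0],[0,0,0],[0,0,0],[0,0,0]]}' 100 60
python3 -m pendant '{"offset":[[-0.1,0,-0.25],[-0.2,0,-0.5],[-0.34,0,-0.8],[-0.34,0,-0.82],[-0.34,0,-0.82]],"turn":[[0,0,0],[0,0,0],[0,0,0],[0,0,0],[0,0,0]]}'
python3 - <<'E'
from h import *
o=manip.get_obs(); p,d=shot('wrist','w1'); np.save('pics/w1pose.npy',np.r_[o['position'],o['ee_rot']])
E
python3 go.py 0.571 0.278 0.1
```

```text
clock: 0.78
position: [0.3982, 0.4217, 0.1996]
ee_rot: [0.591, 0.39, -0.39, -0.589]
ft_force: [-0.5, 0.4, 0.5]
grip_width: 0.996
clock: 1.4
position: [0.5221, 0.2953, 0.1997]
ee_rot: [0.591, 0.389, -0.39, -0.589]
ft_force: [-0.1, 0.5, -0.4]
grip_width: 0.997
pos [0.5213 0.2963 0.1997] yaw 67.02 tilt [-0.0019 -1.    ] F [-0.3  0.2  0.5] grip 1.001 t 1.45 j7 [-0.73  0.27  0.16  1.54 -0.04  1.33  0.61]
offset [ 0.0136  0.4988 -0.2639] turn [ 0.0011  0.     -0.0025] to yaw 67.01666161537642
```

View pics/w1.png

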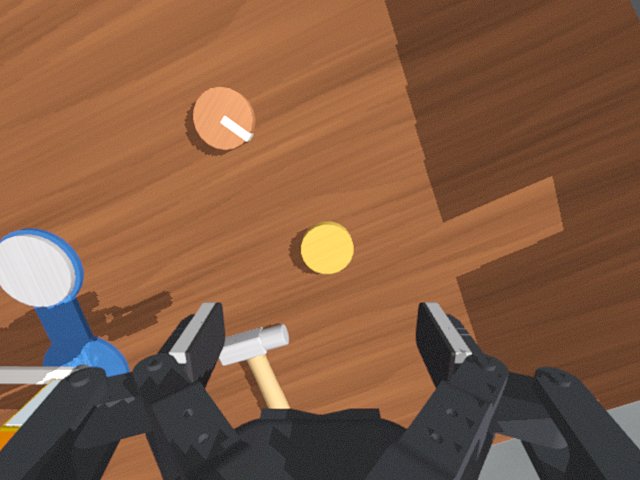

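Wrist view: copper (223,120) with its stripe toward (250,136), brass (327,248), plate (38,270), hammer head (255,345).

```bash
cat > wm.py <<'E'
from h import *
def wrist(f,pts,z):
    q=np.load(f'pics/{f}pose.npy'); c=cam('wrist',dict(position=q[:3],ee_rot=q[3:]))
    hsv=cv2.cvtColor(cv2.imread(f'pics/{f}.png'),cv2.COLOR_BGR2HSV); H,S,V=[hsv[...,i].astype(int) for i in range(3)]
    M={'copper':((H<11)|(H>172))&(S>70)&(V>185)|(S<60)&(V>185),'brass':(H>20)&(H<35)&(S>120)&(V>190),'plate':(S<50)&(V>140),'stripe':(S<60)&(V>170),'grip':(H>8)&(H<20)&(S>150)&(V>200),'green':(H>45)&(H<85)&(S>120)}
    out={}
    for k,(u,v) in pts.items():
        w=np.zeros(H.shape,bool); w[max(v-60,0):v+60,max(u-60,0):u+60]=1
        n,L,st,ce=cv2.connectedComponentsWithStats((M[k]&w).astype(np.uint8)); j=1+np.argmax(st[1:,4]); m=L==j
        cs,_=cv2.findContours(m.astype(np.uint8),cv2.RETR_EXTERNAL,cv2.CHAIN_APPROX_NONE); cc=max(cs,key=len)[:,0]
        r=ray(c,cc,z[k])[:,:2]*1000; e=cv2.fitEllipse(r.astype(np.float32)); p=ray(c,np.c_[np.nonzero(m)[::-1]],z[k])*1000
        print(k,'n',m.sum(),'px',ce[j].round(1),'ellipse',np.round(e[0]+e[1],1),'mean',p.mean(0)[:2].round(1),'depth z',np.median(cloud(c,np.load(f'pics/{f}.npy'))[m][:,2]).round(4),'line deg',np.degrees(np.arctan2(*cv2.fitLine(p[:,:2].astype(np.float32),2,0,.1,.1).ravel()[[1,0]])).round(1),'rect',cv2.minAreaRect(p[:,:2].astype(np.float32)))
        out[k]=p.mean(0)[:2]
    return out
E
python3 - <<'E'
from wm import *
wrist('w1',dict(copper=(223,120),brass=(327,248),plate=(38,270)),dict(copper=.016,brass=.016,plate=.016))
wrist('w1',dict(stripe=(237,128)),dict(stripe=.016))
E
```

```text
copper n 316 px [236.  128.5] ellipse [413.1 248.1   9.5  43.1] mean [412.8 247.9] depth z 0.0156 line deg 32.5 rect ((412.8187255859375, 247.92796325683594), (34.18902587890625, 9.694406509399414), 32.948665618896484)
brass n 2098 px [326.9 248. ] ellipse [568.3 283.1  58.   61. ] mean [567.8 283.3] depth z 0.0153 line deg -40.6 rect ((568.9939575195312, 282.7403869628906), (59.713260650634766, 59.5430908203125), 0.3776293694972992)
plate n 4383 px [ 34.9 270.4] ellipse [462.  -41.   85.2  94.8] mean [460.9 -40.4] depth z 0.0152 line deg -60.1 rect ((463.9208984375, -39.30451965332031), (83.53656005859375, 93.67451477050781), 50.315677642822266)
stripe n 312 px [236.1 128.6] ellipse [413.3 248.3   9.3  44.1] mean [412.9 248. ] depth z 0.0156 line deg 32.3 rect ((412.968017578125, 248.04449462890625), (33.81172180175781, 9.661213874816895), 32.948665618896484)
```

```bash
python3 -m pendant '{"offset":[[0.01,0.15,-0.08],[0.02,0.35,-0.17],[0.03,0.5,-0.24],[0.03,0.5,-0.24],[0.03,0.5,-0.24]],"turn":[[0,0,0],[0,0,0],[0,0,0],[0,0,0],[0,0,0]]}'
cat > look.py <<'E'
import sys; from h import *
f=sys.argv[1]; o=manip.get_obs(); shot('wrist',f); np.save(f'pics/{f}pose.npy',np.r_[o['position'],o['ee_rot']])
c=cam('wrist',o); print(o['position'],'tcp px',proj(c,o['position']).round(0), 'brass px',proj(c,[.569,.281,.016]))
E
python3 look.py w2; python3 - <<'E'
from wm import *
wrist('w2',dict(brass=(325,290)),dict(brass=.016))
E
python3 go.py .569 .281 -.002
```

```text
clock: 2.08
position: [0.5673, 0.2848, 0.101]
ee_rot: [0.59, 0.391, -0.391, -0.589]
ft_force: [-0.7, 0.1, 0.5]
grip_width: 0.998
[0.5672517  0.2848011  0.10099998] tcp px [[321. 279.]] brass px [[317.2863918  238.23267973]]
brass n 2495 px [319.1 247.5] ellipse [577.3 279.2  37.8  63.5] mean [577.  279.2] depth z 0.0153 line deg 67.4 rect ((579.6683349609375, 278.0424499511719), (58.83700180053711, 35.92681121826172), 67.21857452392578)
pos [0.5676 0.2847 0.1015] yaw 67.13 tilt [ 3.e-04 -1.e+00] F [-0.2  0.4  0.6] grip 1.003 t 2.12 j7 [-0.67  0.42  0.17  1.56 -0.07  1.16  0.69]
offset [-0.0147  0.5175 -0.0128] turn [ 0.002  -0.      0.0004] to yaw 67.12537714772449
```

```bash
python3 - <<'E'
from wm import *
wrist('w2',dict(brass=(318,240)),dict(brass=.016))
E
```

```text
brass n 4081 px [319.4 235.7] ellipse [568.6 283.   58.2  60.3] mean [567.9 283.3] depth z 0.0153 line deg -45.7 rect ((568.9331665039062, 282.8577880859375), (59.18196487426758, 59.5302734375), 11.148320198059082)
```

```bash
python3 -m pendant '{"offset":[[-0.006,0.15,-0.008],[-0.006,0.3,-0.008],[-0.006,0.42,-0.008],[-0.006,0.5,-0.008],[-0.006,0.505,-0.008],[-0.006,0.505,-0.008]],"turn":[[0,0,0],[0,0,0],[0,0,0],[0,0,0],[0,0,0],[0,0,0]]}'
python3 -m pendant '{"offset":[[0,0,0],[0,0,0],[0,0,0],[0,0,0],[0,0,0],[0,0,0],[0,0,0],[0,0,0]],"turn":[[0,0,0],[0,0,0],[0,0,0],[0,0,0],[0,0,0],[0,0,0],[0,0,0],[0,0,0]]}' 0 60
python3 -m pendant '{"offset":[[0,-0.2,0],[0,-0.4,0],[0,-0.5,0],[0,-0.5,0]],"turn":[[0,0,0],[0,0,0],[0,0,0],[0,0,0]]}'
python3 look.py w3; python3 go.py .462 -.048 .1
```

```text
clock: 2.88
position: [0.5694, 0.2835, 0.0017]
ee_rot: [0.59, 0.392, -0.39, -0.589]
ft_force: [0.0, 0.2, -1.1]
grip_width: 0.997
clock: 3.88
position: [0.5694, 0.2835, 0.0018]
ee_rot: [0.59, 0.392, -0.39, -0.589]
ft_force: [0.3, 0.3, -0.6]
grip_width: -0.001
clock: 4.38
position: [0.5698, 0.2839, 0.1029]
ee_rot: [0.59, 0.393, -0.389, -0.589]
ft_force: [-0.5, -0.6, -1.3]
grip_width: 0.001
[0.56978496 0.2838548  0.10289294] tcp px [[321. 279.]] brass px [[316.72282629 234.0832331 ]]
pos [0.5689 0.2834 0.1012] yaw 67.14 tilt [ 0.0016 -1.    ] F [-0.3  0.6 -0.5] grip 0.0 t 4.42 j7 [-0.67  0.42  0.17  1.56 -0.08  1.16  0.69]
offset [-1.7347  0.0038 -0.1511] turn [ 0.003 -0.     0.002] to yaw 67.13837324486201
```

View pics/w3.png

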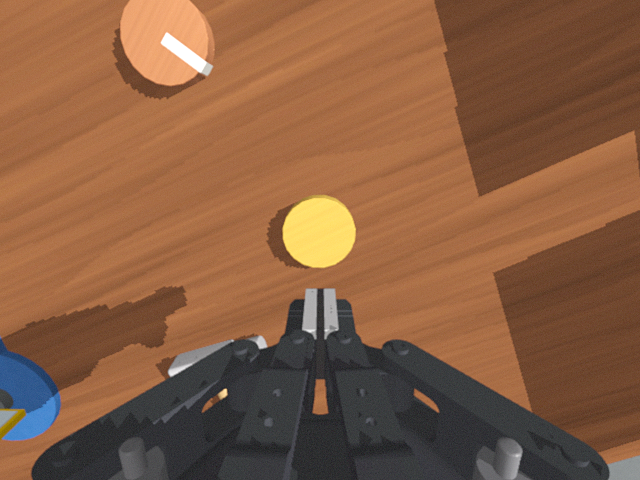

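The grasp missed: the fingers are shut and the brass is still at (319,232). Using wrist depth, I'll check where the fingertips are in the tool frame and where the disc is.

```bash
python3 - <<'E'
from wm import *
wrist('w3',dict(brass=(318,235)),dict(brass=.016))
T=np.array(manip.camera_model('wrist')['tool_from_camera']);K=np.array(manip.camera_model('wrist')['intrinsics'])
for f in('w2','w3'):
    d=np.load(f'pics/{f}.npy'); P=cloud((K,T[:3,:3],T[:3,3]),d)*1000
    m=(d>0)&(d<.24)&(P[...,1]>-80)&(P[...,1]<25)&(abs(P[...,0])<70)
    for lo in range(-40,25,8):
        s=P[m&(P[...,1]>=lo)&(P[...,1]<lo+8)]
        if len(s)>5: print(f,lo,len(s),'x',s[:,0].min().round(),s[:,0].max().round(),'z',np.percentile(s[:,2],[2,50,98]).round(), 'inner x',np.abs(s[:,0]).min().round(1))
E
```

```text
brass n 4073 px [318.8 231.5] ellipse [568.6 283.   58.1  60.4] mean [567.9 283.3] depth z 0.0153 line deg -42.3 rect ((568.92236328125, 282.8138427734375), (59.0461311340332, 59.75232696533203), 12.96323013305664)
w3 -40 243 x -13.0 11.0 z [ 7. 11. 12.] inner x 0.2
```

```bash
python3 - <<'E'
from wm import *
T=np.array(manip.camera_model('wrist')['tool_from_camera']);K=np.array(manip.camera_model('wrist')['intrinsics'])
d=np.load('pics/w3.npy'); P=cloud((K,T[:3,:3],T[:3,3]),d)*1000
for v in range(270,345,6): print(v,[(P[v,u].round(0).tolist()) for u in (311,329)], d[v,329].round(4))
d=np.load('pics/w2.npy'); P=cloud((K,T[:3,:3],T[:3,3]),d)*1000
im=cv2.imread('pics/w2.png'); m=(d>0)&(d<.2)
ys,xs=np.nonzero(m); print('near px rows',ys.min(),'sample'); 
for v in range(ys.min(),ys.min()+60,8):
    u=xs[ys==v]; print(v,u.min(),u.max(),P[v,u.min()].round(0),P[v,u.max()].round(0))
E
```

```text
270 [[-9.0, 103.0, -39.0], [8.0, 103.0, -39.0]] 0.2989
276 [[-9.0, 104.0, -45.0], [8.0, 104.0, -45.0]] 0.302
282 [[-9.0, 103.0, -51.0], [8.0, 104.0, -51.0]] 0.3039
288 [[-5.0, -35.0, 11.0], [4.0, -33.0, 11.0]] 0.1545
294 [[-5.0, -40.0, 11.0], [3.0, -41.0, 11.0]] 0.1472
300 [[-4.0, -46.0, 11.0], [3.0, -46.0, 11.0]] 0.1426
306 [[-4.0, -52.0, 12.0], [3.0, -52.0, 12.0]] 0.1361
312 [[-4.0, -56.0, 12.0], [3.0, -56.0, 12.0]] 0.1322
318 [[-4.0, -61.0, 11.0], [3.0, -61.0, 12.0]] 0.1283
324 [[-4.0, -65.0, 12.0], [3.0, -64.0, 11.0]] 0.1253
330 [[-4.0, -69.0, 12.0], [3.0, -68.0, 11.0]] 0.1218
336 [[-4.0, -74.0, 12.0], [2.0, -74.0, 12.0]] 0.1154
342 [[-4.0, -77.0, 12.0], [2.0, -78.0, 13.0]] 0.1109
near px rows 302 sample
302 203 436 [-50. -47.  11.] [ 48. -48.  12.]
310 198 441 [-50. -54.  11.] [ 48. -55.  12.]
318 183 456 [-57. -54.   7.] [ 55. -54.   7.]
326 176 463 [-57. -60.   7.] [ 55. -61.   8.]
334 171 468 [-57. -65.   7.] [ 55. -64.   7.]
342 164 475 [-57. -70.   7.] [ 56. -70.   7.]
350 158 481 [-57. -75.   7.] [ 56. -74.   7.]
358 143 496 [-55. -86.  13.] [ 54. -86.  13.]
```

```bash
python3 - <<'E'
from h import *
p,d=shot('scene','s3'); q,e=shot('side','sd3'); o=manip.get_obs()
for n,f in(('scene','s3'),('side','sd3')):
    c=cam(n); print(n,o['position'],'tcp px',proj(c,o['position']),'brass',proj(c,[.569,.282,.016]))
a=cv2.imread('pics/s3.png');b=cv2.imread('pics/sd3.png')
out=[]
for im,n in((a,'scene'),(b,'side')):
    u,v=proj(cam(n),o['position'])[0].astype(int); cv2.circle(im,(u,v),1,(255,0,255),-1); out.append(cv2.resize(im[v-50:v+50,u-50:u+50],(400,400),interpolation=cv2.INTER_CUBIC))
cv2.imwrite('pics/c3.png',np.hstack(out))
E
```

```text
scene [0.56821836 0.28303898 0.09996777] tcp px [[461.0903413  187.14749831]] brass [[452.94033337 212.75983909]]
side [0.56821836 0.28303898 0.09996777] tcp px [[216.92238958 158.516001  ]] brass [[222.36749674 184.35783653]]
```

View pics/c3.png

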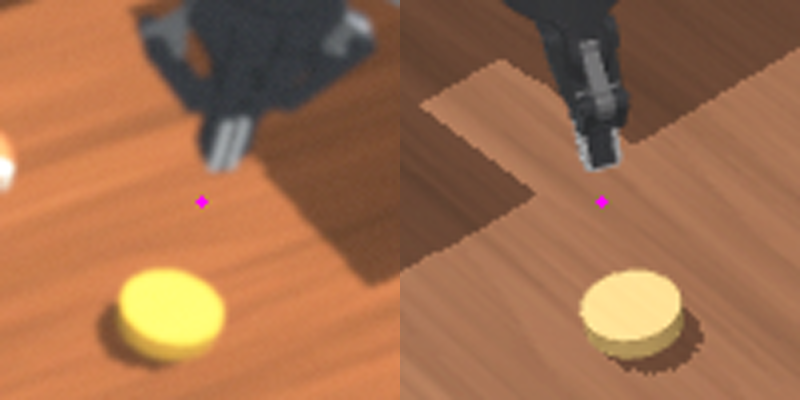

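All three cameras show the actual shut tips ~34 mm above the reported TCP (open ~47 mm), so I must go 34 mm lower than the reported numbers suggest. Retrying the grasp with TCP z ≈ -0.039 m.

```bash
python3 -m pendant '{"offset":[[0,0.1,0],[0,0.25,0],[0,0.4,0],[0,0.5,0],[0,0.6,0],[0,0.65,0],[0,0.69,0],[0,0.69,0]],"turn":[[0,0,0],[0,0,0],[0,0,0],[0,0,0],[0,0,0],[0,0,0],[0,0,0],[0,0,0]]}' 100
python3 -m pendant '{"offset":[[0,0,0],[0,0,0],[0,0,0],[0,0,0],[0,0,0],[0,0,0]],"turn":[[0,0,0],[0,0,0],[0,0,0],[0,0,0],[0,0,0],[0,0,0]]}' 0 60
```

```text
clock: 5.52
position: [0.5683, 0.2829, -0.0382]
ee_rot: [0.59, 0.391, -0.391, -0.589]
ft_force: [-0.1, 0.0, 1.1]
grip_width: 0.997
clock: 6.28
position: [0.57, 0.2839, -0.0355]
ee_rot: [0.59, 0.392, -0.39, -0.589]
ft_force: [-2.3, -0.6, 13.7]
grip_width: 0.676
```

Gripped (0.676 of stroke). Lift and travel to the plate.

```bash
python3 -m pendant '{"offset":[[0,-0.1,0],[0,-0.3,0],[0,-0.5,0],[0,-0.5,0],[0,-0.5,0]],"turn":[[0,0,0],[0,0,0],[0,0,0],[0,0,0],[0,0,0]]}'
python3 go.py .462 -.048 .07
```

```text
clock: 6.9
position: [0.569, 0.2835, 0.064]
ee_rot: [0.59, 0.392, -0.39, -0.589]
ft_force: [-0.2, -0.3, -4.9]
grip_width: 0.677
pos [0.569  0.2835 0.064 ] yaw 67.15 tilt [ 0.002 -1.   ] F [-0.2 -0.3 -4.9] grip 0.677 t 6.9 j7 [-0.66  0.46  0.17  1.6  -0.08  1.09  0.7 ]
offset [-1.7351 -0.0328 -0.1509] turn [ 0.0032 -0.      0.0025] to yaw 67.14565480429741
```

```bash
python3 -m pendant '{"offset":[[-0.1,0,-0.01],[-0.3,0,-0.03],[-0.5,0,-0.05],[-0.7,0,-0.06],[-0.9,0,-0.08],[-0.9,0,-0.08]],"turn":[[0,0,0],[0,0,0],[0,0,0],[0,0,0],[0,0,0],[0,0,0]]}'
python3 -m pendant '{"offset":[[-0.1,0,-0.01],[-0.3,0,-0.03],[-0.5,0,-0.04],[-0.6,0,-0.06],[-0.6,0,-0.07],[-0.6,0,-0.07]],"turn":[[0,0,0],[0,0,0],[0,0,0],[0,0,0],[0,0,0],[0,0,0]]}'
python3 look.py w4; python3 go.py .462 -.048 .07
```

```text
clock: 7.65
position: [0.5121, 0.1074, 0.0623]
ee_rot: [0.59, 0.389, -0.39, -0.59]
ft_force: [-0.5, 0.5, -4.1]
grip_width: 0.675
clock: 8.4
position: [0.4778, -0.0078, 0.0621]
ee_rot: [0.59, 0.389, -0.39, -0.59]
ft_force: [0.9, 0.6, -4.0]
grip_width: 0.677
[ 0.47780137 -0.0077556   0.06209471] tcp px [[321. 279.]] brass px [[769.56513389 210.88126901]]
pos [ 0.4778 -0.0075  0.0622] yaw 66.94 tilt [-0.0014 -1.    ] F [ 0.3 -0.1 -3.9] grip 0.679 t 8.45 j7 [-0.37  0.14  0.31  2.01 -0.05  1.    1.13]
offset [-0.2172 -0.0389 -0.0065] turn [-0.0001 -0.     -0.0018] to yaw 66.94320590865192
```

View pics/w4.png

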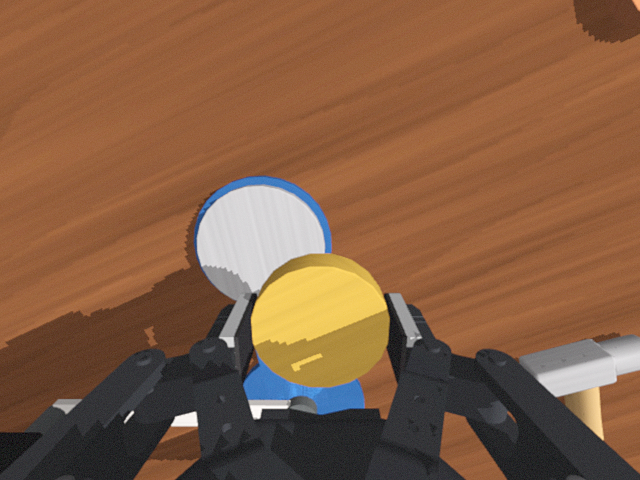

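```bash
cat > circ.py <<'E'
from h import *
from scipy.optimize import least_squares
def circ(p,r):
    s=least_squares(lambda c:np.hypot(*(p-c[:2]).T)-r,p.mean(0),loss='soft_l1',f_scale=.8); return s.x,np.abs(s.fun).mean()
E
python3 - <<'E'
from circ import *
f='w4';q=np.load(f'pics/{f}pose.npy'); c=cam('wrist',dict(position=q[:3],ee_rot=q[3:])); d=np.load(f'pics/{f}.npy'); P=cloud(c,d)*1000
hsv=cv2.cvtColor(cv2.imread(f'pics/{f}.png'),cv2.COLOR_BGR2HSV); H,S,V=[hsv[...,i].astype(int) for i in range(3)]
def top(mask,z,r,lim=None):
    cs,_=cv2.findContours(mask.astype(np.uint8),cv2.RETR_EXTERNAL,cv2.CHAIN_APPROX_NONE); cc=max(cs,key=len)[:,0]
    if lim is not None: cc=cc[lim(cc)]
    x,e=circ(ray(c,cc,z)[:,:2]*1000,r); print('n',len(cc),'ctr',x.round(1),'res',e.round(2)); return x
w=np.zeros(H.shape,bool); w[150:330,180:345]=1
m=w&(S<50)&(V>90); print('plate depth z',np.median(P[m][:,2]))
a=top(m,.016,45,lambda c:(c[:,1]<250)|(c[:,0]<215)&(c[:,1]<270))
w[:]=0; w[240:400,240:400]=1; m=w&(H>18)&(H<35)&(S>90)&(V>120); zz=np.median(P[m&(np.arange(480)[:,None]>285)&(np.arange(480)[:,None]<360)][:,2]); print('brass top z',zz)
m&=abs(P[...,2]-zz)<5
b=top(m,zz/1000,30); R=Rn.from_quat(q[3:]).as_matrix()
print('disc rel TCP tool mm',R.T@(np.r_[b-q[:2]*1000,zz-q[2]*1000]),'move tool',R.T@np.r_[a-b,0]/200,'units')
E
```

```text
plate depth z 15.358774894483702
n 205 ctr [460.4 -45.7] res 0.31
brass top z 113.02214230031409
n 391 ctr [476.8  -8. ] res 0.43
disc rel TCP tool mm [ -0.6983965  -50.92641482   0.86653328] move tool [-0.20539003  0.00028727  0.00145854] units
```

```bash
python3 -m pendant '{"offset":[[-0.1,0,0],[-0.206,0.05,0],[-0.206,0.2,0],[-0.206,0.3,0],[-0.206,0.36,0],[-0.206,0.36,0],[-0.206,0.36,0]],"turn":[[0,0,0],[0,0,0],[0,0,0],[0,0,0],[0,0,0],[0,0,0],[0,0,0]]}'
python3 look.py w5
cat > ms.py <<'E'
from circ import *
import sys
f,lowz,lowr,mat=sys.argv[1],float(sys.argv[2]),float(sys.argv[3]),sys.argv[4]
q=np.load(f'pics/{f}pose.npy'); c=cam('wrist',dict(position=q[:3],ee_rot=q[3:])); d=np.load(f'pics/{f}.npy'); P=cloud(c,d)*1000
R=Rn.from_quat(q[3:]).as_matrix(); T=(P-q[:3]*1000)@R
hsv=cv2.cvtColor(cv2.imread(f'pics/{f}.png'),cv2.COLOR_BGR2HSV); H,S,V=[hsv[...,i].astype(int) for i in range(3)]
def edge(m,z,r,name):
    cs,_=cv2.findContours(m.astype(np.uint8),cv2.RETR_EXTERNAL,cv2.CHAIN_APPROX_NONE); cc=max(cs,key=len)[:,0]
    p=ray(c,cc,z/1000)[:,:2]*1000
    x,e=circ(p,r); k=abs(np.hypot(*(p-x).T)-r)<2.5; x,e=circ(p[k],r); print(name,'z',round(z,1),'n',k.sum(),len(cc),'ctr',x.round(1),'res',e.round(2)); return x
m=(abs(P[...,2]-lowz)<5)&((S<50)&(V>90) if lowr==45 else (H>18)&(H<35)&(S>90)); a=edge(m,lowz,lowr,'low')
col=(H>18)&(H<35)&(S>90) if mat=='brass' else ((H<16)|(H>170)|(S<60)&(V>150))
m=col&(abs(T[...,1]+51)<4)&(np.hypot(T[...,0],T[...,2])<36); z=np.median(P[m][:,2]); b=edge(m,z+.6,30,'held')
print('move tool units',R.T@np.r_[a-b,0]/200)
E
python3 ms.py w5 16 45 brass; python3 go.py .460 -.046 -.019
```

```text
clock: 9.32
position: [0.4622, -0.0455, -0.0091]
ee_rot: [0.59, 0.39, -0.39, -0.589]
ft_force: [-0.8, -1.0, -3.8]
grip_width: 0.68
[ 0.46217125 -0.04554797 -0.00911194] tcp px [[321. 279.]] brass px [[1051.37328122  245.12487237]]
low z 16.0 n 277 477 ctr [460.  -46.4] res 0.54
held z 42.4 n 392 392 ctr [461.  -45.9] res 0.52
move tool units [-4.63821189e-03  1.79222295e-06  3.34370547e-03]
pos [ 0.4623 -0.0455 -0.009 ] yaw 66.95 tilt [-7.e-04 -1.e+00] F [ 0.3 -1.  -4.3] grip 0.676 t 9.38 j7 [-0.31  0.23  0.33  2.1  -0.1   0.83  1.25]
offset [-0.0068  0.0499  0.0097] turn [ 0.0014  0.     -0.0009] to yaw 66.94813786764138
```

```bash
python3 -m pendant '{"offset":[[-0.005,0.015,0.003],[-0.005,0.03,0.003],[-0.005,0.042,0.003],[-0.005,0.05,0.003],[-0.005,0.05,0.003]],"turn":[[0,0,0],[0,0,0],[0,0,0],[0,0,0],[0,0,0]]}'
```

```text
clock: 10.0
position: [0.4612, -0.0462, -0.0192]
ee_rot: [0.59, 0.39, -0.39, -0.589]
ft_force: [0.7, -0.3, -2.6]
grip_width: 0.676
```

```bash
python3 -m pendant '{"offset":[[0,0.004,0],[0,0.004,0],[0,0.004,0],[0,0.004,0]],"turn":[[0,0,0],[0,0,0],[0,0,0],[0,0,0]]}' 100
python3 -m pendant '{"offset":[[0,-0.1,0],[0,-0.3,0],[0,-0.5,0],[0,-0.7,0],[0,-0.7,0]],"turn":[[0,0,0],[0,0,0],[0,0,0],[0,0,0],[0,0,0]]}'
python3 look.py w6; python3 - <<'E'
from wm import *
q=np.load('pics/w6pose.npy'); c=cam('wrist',dict(position=q[:3],ee_rot=q[3:]))
u,v=proj(c,[.4605,-.046,.032])[0].astype(int)
wrist('w6',dict(brass=(u,v)),dict(brass=.032)); print(u,v)
from circ import circ
d=np.load('pics/w6.npy');P=cloud(c,d)*1000;hsv=cv2.cvtColor(cv2.imread('pics/w6.png'),cv2.COLOR_BGR2HSV)
m=(abs(P[...,2]-16)<5)&(hsv[...,1]<50)&(hsv[...,2]>90)
cs,_=cv2.findContours(m.astype(np.uint8),0,1);cc=max(cs,key=len)[:,0];p=ray(c,cc,.016)[:,:2]*1000;x,e=circ(p,45);k=abs(np.hypot(*(p-x).T)-45)<2.5;print('plate',circ(p[k],45),k.sum())
m=(hsv[...,0]>12)&(hsv[...,0]<32)&(hsv[...,1]>100)&(abs(P[...,2]-31.5)<4)
cs,_=cv2.findContours(m.astype(np.uint8),0,1);cc=max(cs,key=len)[:,0];p=ray(c,cc,.032)[:,:2]*1000;x,e=circ(p,30);k=abs(np.hypot(*(p-x).T)-30)<2.5;print('brass',circ(p[k],30),k.sum())
E
python3 go.py .403 .239 .05
```

```text
clock: 10.5
position: [0.4614, -0.0462, -0.0199]
ee_rot: [0.59, 0.39, -0.39, -0.589]
ft_force: [0.9, -0.3, 0.6]
grip_width: 0.997
clock: 11.12
position: [0.4633, -0.046, 0.1231]
ee_rot: [0.591, 0.392, -0.388, -0.589]
ft_force: [1.1, -0.8, -1.0]
grip_width: 1.001
[ 0.46333585 -0.04598566  0.12305109] tcp px [[321. 279.]] brass px [[724.59178198 191.80969552]]
brass n 3841 px [318.6 228.2] ellipse [460.7 -46.5  57.3  59.1] mean [460.  -46.2] depth z 0.0313 line deg -42.8 rect ((460.77874755859375, -46.887725830078125), (57.87879943847656, 58.49131774902344), 84.110595703125)
319 228
plate (array([ 553.15409846, -122.42307666]), np.float64(1.1847465236346164)) 47
brass (array([460.60972561, -46.83454024]), np.float64(0.7869551889570248)) 199
pos [ 0.4621 -0.0459  0.1212] yaw 66.95 tilt [ 8.e-04 -1.e+00] F [-0.5  0.2 -0.2] grip 0.999 t 11.18 j7 [-0.34  0.03  0.35  1.99 -0.01  1.12  1.18]
offset [1.195  0.3543 0.831 ] turn [ 0.0042 -0.      0.001 ] to yaw 66.95476802744494
```

```bash
python3 -m pendant '{"offset":[[0.15,0,0.1],[0.4,0,0.28],[0.65,0,0.45],[0.9,0,0.63],[1,0,0.75],[1,0,0.75]],"turn":[[0,0,0],[0,0,0],[0,0,0],[0,0,0],[0,0,0],[0,0,0]]}'
python3 -m pendant '{"offset":[[0.1,0.05,0.05],[0.19,0.1,0.09],[0.19,0.1,0.09],[0.19,0.1,0.09]],"turn":[[0,0,0],[0,0,0],[0,0,0],[0,0,0]]}'
python3 look.py w7; cat > cop.py <<'E'
from circ import *
import sys
f=sys.argv[1]; zt=float(sys.argv[2]); x0=[float(s) for s in sys.argv[3:5]]
q=np.load(f'pics/{f}pose.npy'); c=cam('wrist',dict(position=q[:3],ee_rot=q[3:])); P=cloud(c,np.load(f'pics/{f}.npy'))*1000
hsv=cv2.cvtColor(cv2.imread(f'pics/{f}.png'),cv2.COLOR_BGR2HSV); H,S,V=[hsv[...,i].astype(int) for i in range(3)]
near=(abs(P[...,2]-zt)<4)&(np.hypot(P[...,0]-x0[0],P[...,1]-x0[1])<40)
m=near if zt-16<1e9 else 0
cs,_=cv2.findContours(m.astype(np.uint8),0,cv2.CHAIN_APPROX_NONE);cc=max(cs,key=len)[:,0];p=ray(c,cc,zt/1000)[:,:2]*1000
x,e=circ(p,30);k=abs(np.hypot(*(p-x).T)-30)<2.5;x,e=circ(p[k],30);print('ctr',x.round(2),e.round(2),k.sum(),len(cc))
s=near&(S<75)&(V>140)&(np.hypot(P[...,0]-x[0],P[...,1]-x[1])<28.5); r=ray(c,np.c_[np.nonzero(s)[::-1]],zt/1000)[:,:2]*1000
rho=np.hypot(*(r-x).T); vx,vy,ax,ay=cv2.fitLine(r.astype(np.float32),2,0,.1,.1).ravel(); mu=r.mean(0)-x
sg=np.sign(vx*mu[0]+vy*mu[1]); print('stripe n',len(r),'deg line',np.degrees(np.arctan2(vy*sg,vx*sg)).round(2),'deg mean',np.degrees(np.arctan2(mu[1],mu[0])).round(2),'len mean',np.hypot(*mu).round(1))
E
python3 cop.py w7 16 401 239; python3 go.py .4 .239 -.035
```

```text
clock: 11.92
position: [0.4006, 0.1986, 0.1195]
ee_rot: [0.59, 0.391, -0.391, -0.588]
ft_force: [0.3, -0.3, -0.8]
grip_width: 1.002
clock: 12.42
position: [0.399, 0.2397, 0.0992]
ee_rot: [0.59, 0.391, -0.391, -0.588]
ft_force: [0.4, -0.6, 0.9]
grip_width: 0.998
[0.39899926 0.23967252 0.09916674] tcp px [[321. 279.]] brass px [[431.63646127 378.71495811]]
ctr [398.01 239.77] 0.69 205 205
stripe n 363 deg line 31.12 deg mean 29.22 len mean 14.1
pos [0.3991 0.2396 0.0994] yaw 67.14 tilt [-0.0011 -1.    ] F [-0.3 -0.8  0.9] grip 0.995 t 12.47 j7 [-0.67  0.07  0.03  1.99  0.    1.08  0.53]
offset [-5.000e-04  6.722e-01 -4.000e-03] turn [ 0.0023  0.     -0.0014] to yaw 67.14169625659744
```

```bash
python3 -m pendant '{"offset":[[0,0.1,0],[0,0.25,0],[0,0.4,0],[0,0.5,0],[0,0.6,0],[0,0.65,0],[0,0.672,0],[0,0.672,0]],"turn":[[0,0,0],[0,0,0],[0,0,0],[0,0,0],[0,0,0],[0,0,0],[0,0,0],[0,0,0]]}' 100
python3 -m pendant '{"offset":[[0,0,0],[0,0,0],[0,0,0],[0,0,0],[0,0,0],[0,0,0]],"turn":[[0,0,0],[0,0,0],[0,0,0],[0,0,0],[0,0,0],[0,0,0]]}' 0 60
python3 -m pendant '{"offset":[[0,-0.1,0],[0,-0.3,0],[0,-0.5,0],[0,-0.5,0],[0,-0.5,0]],"turn":[[0,0,0],[0,0,0],[0,0,0],[0,0,0],[0,0,0]]}'
python3 go.py .461 -.046 .07 20.5
```

```text
clock: 13.48
position: [0.3996, 0.2394, -0.0346]
ee_rot: [0.59, 0.391, -0.391, -0.588]
ft_force: [-0.6, 0.4, -0.3]
grip_width: 1.0
clock: 14.22
position: [0.4002, 0.2398, -0.0335]
ee_rot: [0.59, 0.392, -0.39, -0.588]
ft_force: [-1.6, -1.9, 10.5]
grip_width: 0.678
clock: 14.85
position: [0.3993, 0.2395, 0.0656]
ee_rot: [0.59, 0.391, -0.391, -0.588]
ft_force: [-0.7, 0.0, -3.9]
grip_width: 0.676
pos [0.3993 0.2395 0.0656] yaw 67.13 tilt [-7.e-04 -1.e+00] F [-0.7  0.  -3.9] grip 0.676 t 14.85 j7 [-0.67  0.11  0.03  2.03 -0.    1.    0.53]
offset [-1.1952 -0.0195 -0.8392] turn [2.9000e-03 1.0362e+00 3.0000e-04] to yaw 20.5
```

```bash
python3 -m pendant '{"offset":[[-0.1,0,-0.08],[-0.25,0,-0.18],[-0.4,0,-0.3],[-0.6,0,-0.42],[-0.8,0,-0.55],[-0.95,0,-0.65],[-0.95,0,-0.65]],"turn":[[0,0.15,0],[0,0.3,0],[0,0.5,0],[0,0.7,0],[0,0.85,0],[0,1,0],[0,1,0]]}'
python3 look.py w8; python3 go.py .461 -.046 .07 20.5
```

```text
clock: 15.72
position: [0.4443, 0.0109, 0.0645]
ee_rot: [0.695, 0.133, -0.134, -0.693]
ft_force: [-0.2, 0.4, -3.3]
grip_width: 0.674
[0.44426929 0.01093376 0.06449874] tcp px [[321. 278.]] brass px [[ 742.62418628 -124.86573449]]
pos [0.4442 0.0128 0.0646] yaw 22.03 tilt [-0.0017 -1.    ] F [-0.5  0.4 -4.2] grip 0.676 t 15.78 j7 [-0.41  0.06  0.29  2.09 -0.02  0.99  0.27]
offset [-0.0323 -0.0265 -0.3044] turn [ 0.0022  0.034  -0.0021] to yaw 20.5
```

View pics/w8.png

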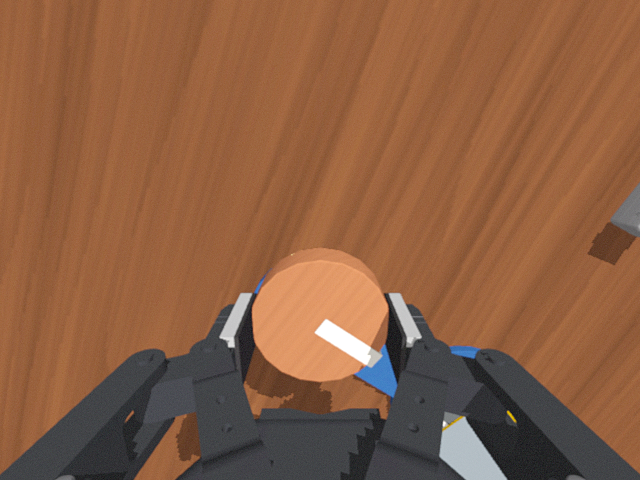

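Held copper at (320,318), its stripe pointing to (375,358). Now I'll refine the jig yaw from the first fixed-camera pictures (blue base round, grip) and the held stripe angle.

```bash
cat > jig.py <<'E'
from circ import *
for n in('scene','side'):
    c=cam(n); im=cv2.imread(f'pics/{n}0.png'); hsv=cv2.cvtColor(im,cv2.COLOR_BGR2HSV); H,S,V=[hsv[...,i].astype(int) for i in range(3)]
    P=cloud(c,np.load(f'pics/{n}0.npy'))*1000
    box=(P[...,0]>380)&(P[...,0]<700)&(P[...,1]>-200)&(P[...,1]<60)
    b=box&(H>98)&(H<125)&(S>110)&(V>60); print(n,'blue',b.sum(), hsv[b].mean(0).round() if b.any() else '')
    cs,_=cv2.findContours(b.astype(np.uint8),0,cv2.CHAIN_APPROX_NONE); cc=np.concatenate(cs)[:,0]
    p=ray(c,cc,.008)[:,:2]*1000
    # base round about the axis: sweep radius
    sel=p[(np.hypot(*(p-[606.5,-85]).T)>35)&(np.hypot(*(p-[606.5,-85]).T)<75)&(p[:,0]>575)]
    s=least_squares(lambda v:np.hypot(*(sel-v[:2]).T)-v[2],[606,-85,50],loss='soft_l1',f_scale=1); k=abs(s.fun)<2
    s=least_squares(lambda v:np.hypot(*(sel[k]-v[:2]).T)-v[2],s.x,loss='soft_l1',f_scale=.5)
    print('  round',s.x.round(1),k.sum(),len(sel),'res',abs(s.fun).mean().round(2))
    m=(S<45)&(V>130)&box&(np.hypot(P[...,0]-461,P[...,1]+47)<52)&(P[...,2]>11)
    cs,_=cv2.findContours(m.astype(np.uint8),0,cv2.CHAIN_APPROX_NONE);q=ray(c,max(cs,key=len)[:,0],.016)[:,:2]*1000
    x,e=circ(q,45); d=s.x[:2]-x; print('  plate',x.round(1),e.round(2),'axis dist',np.hypot(*d).round(1),'yaw',np.degrees(np.arctan2(d[1],d[0])).round(2))
    # aluminium arm
    a=(P[...,1]<-100)&(P[...,1]>-270)&(P[...,0]>500)&(P[...,0]<640)&(S<40)&(V>150)&(P[...,2]<40)
    r=P[a]; print('  arm n',len(r),'z',np.median(r[:,2]).round(1)); 
    r=ray(c,np.c_[np.nonzero(a)[::-1]],np.median(r[:,2])/1000)[:,:2]*1000; L=cv2.fitLine(r.astype(np.float32),cv2.DIST_HUBER,0,.1,.1).ravel(); g=L[:2]*np.sign(-L[1]); print('  arm az',np.degrees(np.arctan2(g[1],g[0])).round(2),'pt',L[2:].round(1))
    g=(H>45)&(H<85)&(S>120)&(abs(P[...,0]-520)<40)&(abs(P[...,1]+284)<40); r=ray(c,np.c_[np.nonzero(g)[::-1]],.086)[:,:2]*1000; x=r.mean(0); d=x-s.x[:2]; print('  green',x.round(1),'from axis',np.hypot(*d).round(1),np.degrees(np.arctan2(d[1],d[0])).round(2))
E
python3 jig.py; python3 cop.py w8 114.5 444 11; python3 - <<'E'
from h import *
q=np.load('pics/w8pose.npy');R=Rn.from_quat(q[3:]).as_matrix();print(np.degrees(np.arctan2(R[1,0],R[0,0])))
E
```

```text
scene blue 925 [107. 168. 219.]
  round [611.2 -83.3  52.3] 68 91 res 0.57
  plate [463.1 -48. ] 1.34 axis dist 152.3 yaw -13.41
  arm n 852 z 15.0
  arm az -113.15 pt [ 562.5 -188.5]
  green [ 520.7 -283.7] from axis 219.9 -114.3
side blue 1740 [107. 139. 186.]
  round [607.6 -83.5  53.6] 62 90 res 0.66
  plate [461.5 -48.9] 0.99 axis dist 150.1 yaw -13.34
  arm n 599 z 16.4
  arm az -117.23 pt [ 566.7 -172.5]
  green [ 520.9 -285.1] from axis 219.4 -113.26
ctr [443.01  12.43] 0.66 442 559
stripe n 1103 deg line -14.08 deg mean -16.94 len mean 13.9
21.797185732516454
```

```bash
python3 -m pendant '{"offset":[[-0.01,0.05,-0.1],[-0.02,0.1,-0.2],[-0.03,0.15,-0.3],[-0.03,0.2,-0.3],[-0.03,0.2,-0.3],[-0.03,0.2,-0.3]],"turn":[[0,0,0],[0,0,0],[0,0,0],[0,0,0],[0,0,0],[0,0,0]]}'
python3 look.py w9; python3 ms.py w9 32 30 copper; python3 cop.py w9 75 460 -46;python3 go.py .461 -.046 -.003 22.2
```

```text
clock: 16.52
position: [0.461, -0.044, 0.0247]
ee_rot: [0.695, 0.135, -0.136, -0.693]
ft_force: [1.0, 0.4, -3.7]
grip_width: 0.674
[ 0.46097379 -0.04401561  0.02470833] tcp px [[321. 278.]] brass px [[ 961.22528367 -414.57142639]]
low z 32.0 n 140 219 ctr [461.1 -46.6] res 0.8
held z 74.1 n 400 400 ctr [459.9 -43. ] res 0.59
move tool units [-8.18887761e-04  2.69854650e-05 -1.88020526e-02]
ctr [459.64 -42.49] 0.72 450 569
stripe n 1096 deg line -13.85 deg mean -16.22 len mean 13.7
pos [ 0.4612 -0.0442  0.0249] yaw 22.12 tilt [-0.0013 -1.    ] F [-0.1  0.2 -3.5] grip 0.677 t 16.57 j7 [-0.33  0.17  0.35  2.08 -0.07  0.91  0.44]
offset [-0.004   0.1395 -0.008 ] turn [ 0.002  -0.0018 -0.0017] to yaw 22.19999999999999
```

View pics/w9.png

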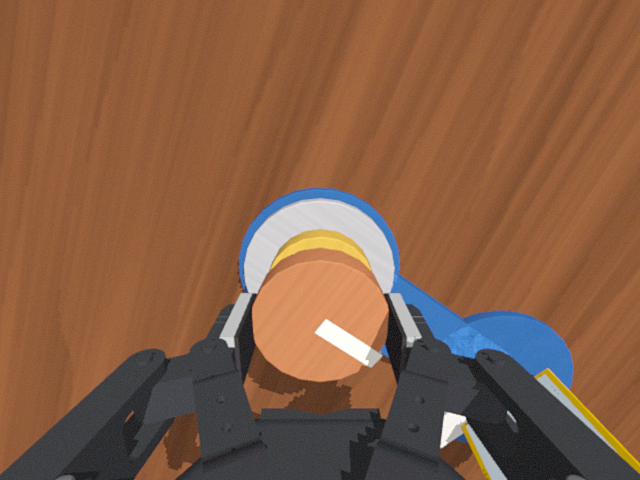

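```bash
python3 -m pendant '{"offset":[[-0.001,0.03,-0.018],[-0.001,0.06,-0.018],[-0.001,0.09,-0.018],[-0.001,0.11,-0.018],[-0.001,0.11,-0.018]],"turn":[[0,0,0],[0,0,0],[0,0,0],[0,0,0],[0,0,0]]}'
python3 look.py w10; python3 ms.py w10 16 45 copper; python3 ms.py w10 32 30 copper;python3 cop.py w10 53 460 -46;python3 go.py .461 -.046 -.003 22.2
python3 - <<'E'
from circ import *
for f in('w9','w10'):
    q=np.load(f'pics/{f}pose.npy'); c=cam('wrist',dict(position=q[:3],ee_rot=q[3:])); P=cloud(c,np.load(f'pics/{f}.npy'))*1000
    hsv=cv2.cvtColor(cv2.imread(f'pics/{f}.png'),cv2.COLOR_BGR2HSV); H,S,V=[hsv[...,i].astype(int) for i in range(3)]
    m=(H>98)&(H<125)&(S>110); cs,_=cv2.findContours(m.astype(np.uint8),0,cv2.CHAIN_APPROX_NONE); p=ray(c,np.concatenate(cs)[:,0],.008)[:,:2]*1000
    g=[606,-82]; r=np.hypot(*(p-g).T); s=p[(r>44)&(r<60)&(p[:,0]>575)]; x,e=circ(s,53); k=abs(np.hypot(*(s-x).T)-53)<1.5; x,e=circ(s[k],53); d=x-[460.6,-46.5]
    print(f,'round',x.round(1),e.round(2),k.sum(),'dist',np.hypot(*d).round(1),'yaw',np.degrees(np.arctan2(d[1],d[0])).round(2))
E
```

```text
clock: 17.2
position: [0.4621, -0.0477, 0.0026]
ee_rot: [0.695, 0.135, -0.136, -0.693]
ft_force: [0.6, -0.1, -4.4]
grip_width: 0.679
[ 0.46205519 -0.04765368  0.00256004] tcp px [[321. 278.]] brass px [[1114.49154661 -558.37703291]]
low z 16.0 n 275 473 ctr [460.2 -46.3] res 0.58
held z 52.0 n 391 391 ctr [461.  -46.6] res 0.56
move tool units [-2.85085292e-03  1.65395063e-06  2.97668498e-03]
low z 32.0 n 257 257 ctr [461.4 -47.5] res 1.07
held z 52.0 n 391 391 ctr [461.  -46.6] res 0.56
move tool units [ 3.58643526e-05  6.66676443e-06 -4.84544988e-03]
ctr [460.74 -46.02] 0.74 447 575
stripe n 1087 deg line -13.89 deg mean -16.3 len mean 13.6
pos [ 0.4623 -0.0477  0.0028] yaw 22.12 tilt [-0.0016 -1.    ] F [ 0.7  0.2 -3.6] grip 0.677 t 17.25 j7 [-0.32  0.21  0.35  2.09 -0.09  0.86  0.47]
offset [-0.0026  0.029   0.0101] turn [ 0.0019 -0.0018 -0.0021] to yaw 22.200000000000003
w9 round [603.4 -77.9] 0.68 110 dist 146.2 yaw -12.42
w10 round [604.  -78.2] 0.66 112 dist 146.9 yaw -12.48
```

```bash
python3 -m pendant '{"offset":[[-0.001,0.01,0],[-0.001,0.018,0],[-0.001,0.023,0],[-0.001,0.026,0],[-0.001,0.026,0]],"turn":[[0,-0.01,0],[0,-0.01,0],[0,-0.01,0],[0,-0.01,0],[0,-0.01,0]]}'
```

```text
clock: 17.88
position: [0.4621, -0.0477, -0.0015]
ee_rot: [0.694, 0.138, -0.139, -0.693]
ft_force: [-7.6, 0.3, 13.7]
grip_width: 0.674
```

```bash
python3 -m pendant '{"offset":[[0,-0.003,0],[0,-0.003,0]],"turn":[[0,0,0],[0,0,0]]}'
python3 -m pendant '{"offset":[[0,0,0],[0,0,0],[0,0,0],[0,0,0]],"turn":[[0,0,0],[0,0,0],[0,0,0],[0,0,0]]}' 100
python3 -m pendant '{"offset":[[0,-0.1,0],[0,-0.3,0],[0,-0.5,0],[0,-0.7,0],[0,-0.7,0],[0,-0.7,0]],"turn":[[0,0,0],[0,0,0],[0,0,0],[0,0,0],[0,0,0],[0,0,0]]}'
python3 look.py w11; python3 cop.py w11 48 461 -47;python3 go.py .607 -.083 .2 156
python3 - <<'E'
from circ import *
f='w11'
q=np.load(f'pics/{f}pose.npy'); c=cam('wrist',dict(position=q[:3],ee_rot=q[3:])); P=cloud(c,np.load(f'pics/{f}.npy'))*1000
hsv=cv2.cvtColor(cv2.imread(f'pics/{f}.png'),cv2.COLOR_BGR2HSV); H,S,V=[hsv[...,i].astype(int) for i in range(3)]
m=((S<50)&(V>90)|(H>98)&(H<125)&(S>110))&(P[...,2]>4)&(P[...,2]<22)&(np.hypot(P[...,0]-460,P[...,1]+46)<46.5)
cs,_=cv2.findContours(m.astype(np.uint8),0,1);cc=max(cs,key=len)[:,0];p=ray(c,cc,.016)[:,:2]*1000;x,e=circ(p,45);k=abs(np.hypot(*(p-x).T)-45)<2;print('plate',circ(p[k],45),k.sum())
E
```

```text
clock: 18.12
position: [0.4622, -0.0477, -0.0009]
ee_rot: [0.694, 0.138, -0.139, -0.693]
ft_force: [0.6, -0.5, -4.1]
grip_width: 0.671
clock: 18.62
position: [0.4623, -0.0477, -0.0009]
ee_rot: [0.694, 0.138, -0.139, -0.693]
ft_force: [0.3, -0.2, -0.2]
grip_width: 0.997
clock: 19.38
position: [0.4621, -0.0474, 0.1386]
ee_rot: [0.694, 0.138, -0.139, -0.693]
ft_force: [0.0, -0.5, -0.8]
grip_width: 0.998
[ 0.46206294 -0.04743285  0.13860116] tcp px [[321. 278.]] brass px [[ 656.09627459 -154.97707533]]
ctr [460.83 -46.9 ] 0.68 202 202
stripe n 347 deg line -13.67 deg mean -15.14 len mean 14.1
pos [ 0.4617 -0.0475  0.1381] yaw 22.56 tilt [-0.0026 -1.    ] F [ 0.1  0.4 -0.8] grip 1.001 t 19.43 j7 [-0.35  0.01  0.35  1.97 -0.    1.17  0.4 ]
offset [ 0.6019 -0.3106 -0.4429] turn [ 0.0021  1.0346 -0.0029] to yaw -24.000000000000014
plate (array([459.28172313, -44.37155129]), np.float64(0.409897471678269)) 282
```

View pics/w11.png

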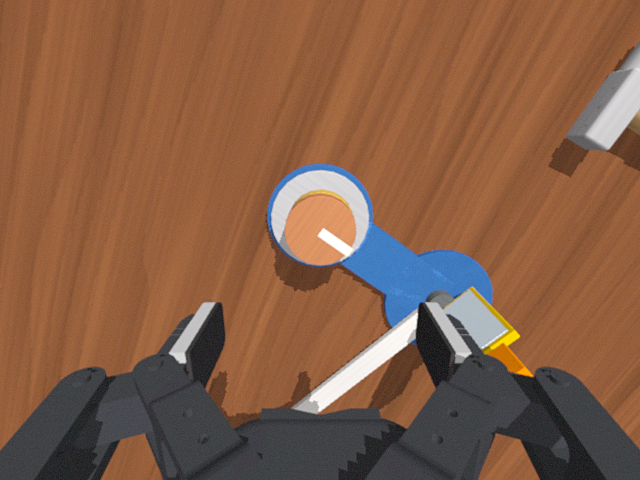

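Copper sits concentric on brass (sliver of brass evenly at the top edge, copper at (320,230)), stripe pointing along the blue link to the hub at (440,300). Measuring link yaw and camera-arm azimuth from this view.

```bash
python3 - <<'E'
from circ import *
f='w11'
q=np.load(f'pics/{f}pose.npy'); c=cam('wrist',dict(position=q[:3],ee_rot=q[3:])); P=cloud(c,np.load(f'pics/{f}.npy'))*1000
hsv=cv2.cvtColor(cv2.imread(f'pics/{f}.png'),cv2.COLOR_BGR2HSV); H,S,V=[hsv[...,i].astype(int) for i in range(3)]
ang=lambda g:np.degrees(np.arctan2(g[1],g[0])).round(2)
def band(m,z,o,az,lo,hi,name):
    r=ray(c,np.c_[np.nonzero(m)[::-1]],z)[:,:2]*1000; a=np.radians(az); e=np.array([np.cos(a),np.sin(a)]); nrm=np.array([-e[1],e[0]])
    s=(r-o)@e; t=(r-o)@nrm; k=(abs(t)<28); s,t=s[k],t[k]; mid=[];wid=[];ss=np.arange(lo,hi,3)
    for x in ss:
        w=t[abs(s-x)<1.5]; mid.append((w.max()+w.min())/2 if len(w)>3 else np.nan); wid.append(np.ptp(w) if len(w)>3 else np.nan)
    mid=np.array(mid);wid=np.array(wid);g=np.isfinite(mid)&(abs(wid-np.nanmedian(wid))<2.5)
    pf=np.polyfit(ss[g],mid[g],1); print(name,'n',g.sum(),len(ss),'width',np.nanmedian(wid).round(1),'az',(az+np.degrees(np.arctan(pf[0]))).round(2),'offset at origin',pf[1].round(1)); return pf
blue=(H>98)&(H<125)&(S>110)
ax=np.array([606.5,-83]); pl=np.array([460.5,-46.5])
band(blue,.008,pl,-13.5,52,90,'link (origin plate)')
arm=(S<50)&(V>140)&(P[...,2]>8)&(P[...,2]<24)&(P[...,1]<-85)&(P[...,0]<620)
print('arm z',np.median(P[arm][:,2]))
band(arm,.0158,ax,-114,40,150,'arm (origin axis)')
# lens body from scene/side initial via green
for n in('scene','side'):
    cc=cam(n); p,d=manip.camera(n); h=cv2.cvtColor(p,cv2.COLOR_RGB2HSV); m=(h[...,0]>45)&(h[...,0]<85)&(h[...,1]>120); Q=cloud(cc,d); m&=abs(Q[...,2]-.087)<.01
    r=ray(cc,np.c_[np.nonzero(m)[::-1]],.086)[:,:2]*1000; print(n,'green',r.mean(0).round(1),len(r))
E
```

```text
link (origin plate) n 13 13 width 50.0 az -13.55 offset at origin 0.6
arm z 15.178610004594194
arm (origin axis) n 37 37 width 24.9 az -113.29 offset at origin -3.3
scene green [ 520.8 -283.5] 119
side green [ 520.9 -285.1] 99
```

Jig yaw ≈ -13.55°, lens azimuth ≈ -113.4° world → camera ≈ 0.35, mirror target ≈ 0.874 rad; jaw yaw parked ≈ -23.6°, final ≈ +26.5°. The copper placement agrees, and the green patch is unmoved. Hover over the grip next.

```bash
python3 -m pendant '{"offset":[[0.05,-0.05,-0.04],[0.15,-0.1,-0.1],[0.25,-0.1,-0.18],[0.35,-0.1,-0.26],[0.45,-0.1,-0.34],[0.55,-0.1,-0.4],[0.6,-0.1,-0.44],[0.6,-0.1,-0.44],[0.6,-0.1,-0.44]],"turn":[[0,0.15,0],[0,0.3,0],[0,0.5,0],[0,0.7,0],[0,0.9,0],[0,1,0],[0,1,0],[0,1,0],[0,1,0]]}'
python3 look.py w12; cat > grip.py <<'E'
from h import *
import sys
f=sys.argv[1]; q=np.load(f'pics/{f}pose.npy'); c=cam('wrist',dict(position=q[:3],ee_rot=q[3:])); P=cloud(c,np.load(f'pics/{f}.npy'))*1000
hsv=cv2.cvtColor(cv2.imread(f'pics/{f}.png'),cv2.COLOR_BGR2HSV); H,S,V=[hsv[...,i].astype(int) for i in range(3)]
m=(H>6)&(H<21)&(S>140)&(np.hypot(P[...,0]-606,P[...,1]+82)<40)&(P[...,2]>100); print('n',m.sum(),'z pct',np.percentile(P[m][:,2],[5,50,95]).round(1))
m&=abs(P[...,2]-131.5)<4; r=ray(c,np.c_[np.nonzero(m)[::-1]],.132)[:,:2]*1000; print('top',m.sum(),cv2.minAreaRect(r.astype(np.float32)))
E
python3 grip.py w12; python3 go.py .6065 -.082 .071 -23.6
```

```text
clock: 20.65
position: [0.6056, -0.0828, 0.1575]
ee_rot: [0.694, -0.138, 0.136, -0.693]
ft_force: [-0.0, 0.6, 0.1]
grip_width: 0.999
[ 0.60556464 -0.08275909  0.15752043] tcp px [[320. 277.]] brass px [[  63.86450279 -252.67148847]]
n 1317 z pct [115.9 131.2 132.3]
top 1162 ((606.873291015625, -80.4456558227539), (45.779258728027344, 11.357494354248047), 67.25254821777344)
pos [ 0.6056 -0.0827  0.1577] yaw -22.41 tilt [-0.0022 -1.    ] F [0.  0.8 0.1] grip 0.999 t 20.7 j7 [-0.3   0.34  0.45  1.58 -0.15  1.26 -0.21]
offset [0.0037 0.4336 0.0057] turn [ 0.0032  0.0265 -0.0028] to yaw -23.599999999999994
```

View pics/w12.png

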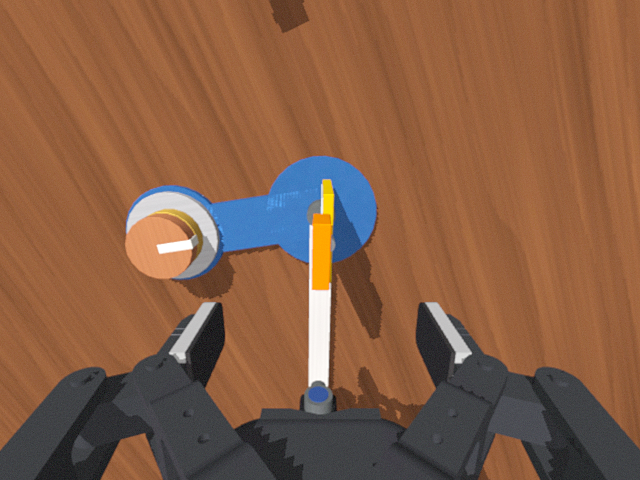

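Everything is in view: grip (320,252), lens (319,395), stack (165,240) with stripe pointing to the hub. Measuring all directions about the axis from this one picture.

```bash
python3 - <<'E'
from circ import *
f='w12'
q=np.load(f'pics/{f}pose.npy'); c=cam('wrist',dict(position=q[:3],ee_rot=q[3:])); P=cloud(c,np.load(f'pics/{f}.npy'))*1000
hsv=cv2.cvtColor(cv2.imread(f'pics/{f}.png'),cv2.COLOR_BGR2HSV); H,S,V=[hsv[...,i].astype(int) for i in range(3)]
ax=np.array([606.9,-80.4])
az=lambda p:(np.degrees(np.arctan2(*(p-ax)[::-1])).round(2),np.hypot(*(p-ax)).round(1))
m=(H>105)&(H<130)&(S>120)&(V<190); w=np.zeros_like(m); w[375:412,300:340]=1; m&=w
uv=np.c_[np.nonzero(m)[::-1]]; print('lens px',uv.mean(0),len(uv),'depthz',np.median(P[m][:,2])); l=ray(c,uv.mean(0),.066)[0,:2]*1000; print('lens',l.round(1),az(l))
blue=(H>98)&(H<125)&(S>110)&(abs(P[...,2]-8)<5); cs,_=cv2.findContours(blue.astype(np.uint8),0,cv2.CHAIN_APPROX_NONE); p=ray(c,np.concatenate(cs)[:,0],.008)[:,:2]*1000
r=np.hypot(*(p-ax).T); s=p[(r>46)&(r<60)]; x,e=circ(s,53); k=abs(np.hypot(*(s-x).T)-53)<1.5; print('hub',circ(s[k],53)[0],k.sum())
w=(S<60)&(V>120)&(abs(P[...,2]-15.5)<4)&(np.hypot(P[...,0]-460,P[...,1]+46)<52); cs,_=cv2.findContours(w.astype(np.uint8),0,cv2.CHAIN_APPROX_NONE); p=ray(c,np.concatenate(cs)[:,0],.016)[:,:2]*1000
x,e=circ(p,45); k=abs(np.hypot(*(p-x).T)-45)<1.5; x=circ(p[k],45)[0]; print('plate',x,k.sum(),az(x))
a=(S<50)&(V>140)&(P[...,2]>9)&(P[...,2]<22)&(np.hypot(P[...,0]-ax[0],P[...,1]-ax[1])>55)&(P[...,1]<-120); r=ray(c,np.c_[np.nonzero(a)[::-1]],.0158)[:,:2]*1000; L=cv2.fitLine(r.astype(np.float32),2,0,.1,.1).ravel(); print('arm',len(r),np.degrees(np.arctan2(-abs(L[1]),-L[0]*np.sign(L[1]))).round(2))
E
python3 cop.py w12 48 461 -47
```

```text
lens px [317.88185654 394.05485232] 237 depthz 66.91264852485351
lens [ 539.5 -237.2] (np.float64(-113.27), np.float64(170.6))
hub [607.10205602 -80.70447462] 215
plate [460.99499706 -46.34453574] 176 (np.float64(166.86), np.float64(149.8))
arm 1899 -112.53
ctr [462.43 -47.22] 0.46 190 190
stripe n 318 deg line -13.44 deg mean -16.91 len mean 13.4
```

```bash
python3 -m pendant '{"offset":[[0.002,0,0.012],[0.002,0.1,0.012],[0.002,0.2,0.012],[0.002,0.3,0.012],[0.002,0.38,0.012],[0.002,0.42,0.012],[0.002,0.433,0.012],[0.002,0.433,0.012]],"turn":[[0,0.013,0],[0,0.013,0],[0,0.013,0],[0,0.013,0],[0,0.013,0],[0,0.013,0],[0,0.013,0],[0,0.013,0]]}'
python3 -m pendant '{"offset":[[0,0,0],[0,0,0],[0,0,0],[0,0,0],[0,0,0],[0,0,0],[0,0,0],[0,0,0]],"turn":[[0,0,0],[0,0,0],[0,0,0],[0,0,0],[0,0,0],[0,0,0],[0,0,0],[0,0,0]]}' 0 40
python3 go.py .607 -.0806 .071 26.8 x
```

```text
clock: 21.7
position: [0.6069, -0.0808, 0.0715]
ee_rot: [0.694, -0.142, 0.14, -0.692]
ft_force: [-0.1, 0.1, -0.1]
grip_width: 0.998
clock: 22.7
position: [0.6078, -0.0811, 0.072]
ee_rot: [0.694, -0.141, 0.141, -0.692]
ft_force: [5.1, -1.8, 1.0]
grip_width: 0.155Traceback (most recent call last):
  File "go.py", line 3, in <module>
    o=manip.get_obs(); R=Rn.from_quat(o['ee_rot']).as_matrix(); a=[float(s) for s in sys.argv[1:]]
                                                                   ~~~~~^^^
ValueError: could not convert string to float: 'x'
```

Grip held (~13 mm). Turning in steps.

```bash
python3 -m pendant '{"offset":[[0,0,0],[0,0,0],[0,0,0],[0,0,0],[0,0,0],[0,0,0],[0,0,0],[0,0,0],[0,0,0],[0,0,0],[0,0,0]],"turn":[[0,-0.1,0],[0,-0.2,0],[0,-0.3,0],[0,-0.4,0],[0,-0.5,0],[0,-0.6,0],[0,-0.7,0],[0,-0.8,0],[0,-0.9,0],[0,-1,0],[0,-1,0]]}'
python3 go.py .6078 -.0811 .072 26.8 0
```

```text
clock: 24.08
position: [0.6075, -0.0804, 0.072]
ee_rot: [0.694, 0.134, -0.135, -0.694]
ft_force: [0.9, 0.7, 2.2]
grip_width: 0.156
pos [ 0.6075 -0.0804  0.072 ] yaw 21.98 tilt [-0.0013 -1.    ] F [0.9 0.7 2.2] grip 0.156 t 24.07 j7 [-0.17  0.41  0.29  1.66 -0.13  1.09  0.53]
offset [ 0.0001  0.     -0.0036] turn [ 0.0004 -0.1071 -0.0017] to yaw 26.8
```

```bash
python3 -m pendant '{"offset":[[0,0,0],[0,0,0],[0,0,0],[0,0,0]],"turn":[[0,-0.05,0],[0,-0.1,0],[0,-0.107,0],[0,-0.107,0]]}'
python3 look.py w13; python3 go.py .6078 -.0811 .072 26.8 0
python3 - <<'E'
from circ import *
shot('side','sd13'); shot('scene','s13')
f='w13'
q=np.load(f'pics/{f}pose.npy'); c=cam('wrist',dict(position=q[:3],ee_rot=q[3:])); P=cloud(c,np.load(f'pics/{f}.npy'))*1000
hsv=cv2.cvtColor(cv2.imread(f'pics/{f}.png'),cv2.COLOR_BGR2HSV); H,S,V=[hsv[...,i].astype(int) for i in range(3)]
nr=(np.hypot(P[...,0]-607,P[...,1]+81)<45)
for nm,m,z in(('orange',(H>6)&(H<20)&(S>140),.132),('yellow',(H>21)&(H<35)&(S>120),.095)):
    mm=m&nr&(abs(P[...,2]-z*1000)<4)
    if mm.sum()>20:
        r=ray(c,np.c_[np.nonzero(mm)[::-1]],z)[:,:2]*1000; print(nm,mm.sum(),cv2.minAreaRect(r.astype(np.float32)))
for n,g in(('scene','s13'),('side','sd13')):
    cc=cam(n); h=cv2.cvtColor(cv2.imread(f'pics/{g}.png'),cv2.COLOR_BGR2HSV); Q=cloud(cc,np.load(f'pics/{g}.npy')); m=(h[...,0]>45)&(h[...,0]<85)&(h[...,1]>120)&(abs(Q[...,2]-.087)<.01)
    r=ray(cc,np.c_[np.nonzero(m)[::-1]],.086)[:,:2]*1000; print(n,'green',r.mean(0).round(1),len(r))
a=cv2.imread('pics/w13.png'); b=cv2.resize(cv2.imread('pics/s13.png')[130:330,180:420],(400,333)); a=cv2.resize(a,(400,300))
o=np.zeros((340,800,3),np.uint8); o[:300,:400]=a; o[:333,400:]=b; cv2.imwrite('pics/f13.png',o)
E
python3 cop.py w13 48 461 -47
```

```text
clock: 24.58
position: [0.6074, -0.0804, 0.072]
ee_rot: [0.688, 0.163, -0.164, -0.688]
ft_force: [-0.3, 0.6, 1.9]
grip_width: 0.156
[ 0.607439   -0.08035424  0.07201071] tcp px [[321. 278.]] brass px [[ 635.56125373 -535.42709116]]
pos [ 0.6074 -0.0803  0.072 ] yaw 26.78 tilt [-0.0015 -1.    ] F [0.1 0.2 2.6] grip 0.156 t 24.62 j7 [-0.16  0.41  0.27  1.66 -0.12  1.09  0.61]
offset [-0.0001 -0.0001 -0.0043] turn [ 0.0001 -0.0006 -0.0019] to yaw 26.8
orange 2888 ((606.2303466796875, -79.63740539550781), (13.593894004821777, 46.92404556274414), 26.62284278869629)
yellow 629 ((609.5828857421875, -77.8644790649414), (7.276662826538086, 68.82174682617188), 26.881614685058594)
scene green [ 520.7 -283.7] 118
side green [ 520.9 -285.1] 99
ctr [462.22 -47.4 ] 0.42 339 339
stripe n 883 deg line -13.23 deg mean -15.4 len mean 13.4
```

View pics/f13.png

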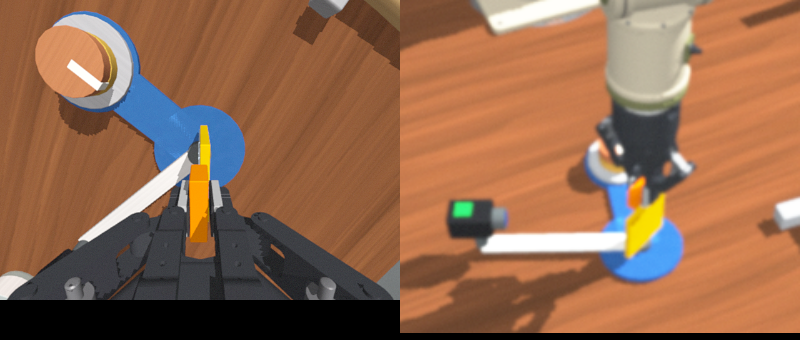

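The mirror frame and grip read 26.6–26.9° (target 26.8°). The stack stands with its stripe towards the hub, and the camera patch is unmoved.

```bash
python3 -c "
from workcell import manip
print(manip.hand_in()); o=manip.get_obs(); print(o['clock'],o['grip_width'])"
```

```text
the job is handed in; nothing more can be done
None
the job is handed in; nothing more can be done
```

The job is done and handed in at about 25 s. The brass disc is on the plate, the copper disc is on top with its stripe facing the mirror, and the arm is still holding the orange grip with the mirror turned.

**Last checks:**
- **Discs:** both centres measured within 1–2 mm of the plate centre and of each other. The plate was not cleanly measured again after the brass was released, because that fit failed.
- **Stripe:** it points along about -13.4°, against a plate-to-mirror direction of about -13.1°. A rougher estimate from the stripe's mean gave -15 to -17°. I did not use it, because it shifts with small errors in the disc centre.
- **Mirror:** I turned it to about 0.87 rad. The frame and grip measured 26.6–26.9° against a worked-out target of 26.8°. That target rests on a camera-arm value of about 0.35. I did not see the mark through the jig's own camera.
- **Hold:** the grip read 13 mm, matching the 12 mm bar, and the wrist force was about 2–3 N.
- **Camera and bystanders:** the camera's green patch was in the same place in both fixed views as at the start. I did not re-measure the jar, tin and hammer, but nothing moved near them.

**What disagreed:**
- The actual shut fingertips sit about 34 mm above the reported tool point. My first grasp therefore closed above the brass without moving it; I then went lower by that amount.
- The wrist and fixed cameras differ by 2–4 mm. I used wrist-relative measurements for grasping and placing.

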